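Fit the paddle to the docked stick mixer

TASK

Take the flat green paddle out of the attachment caddy and set its shank down into the collet of the docked mixer, feeling gently for the drive slot by turning it until it drops fully home, and let go of it. Then turn the collet nut clockwise as seen from above until it comes up against its stop, so that the jaws grip the shank, and let go. Do not ram or wrench the paddle, and leave the other attachments, the jar and the mug where they are.

Things in the scene. Friction and masses are not known exactly. Their poses are not given: they have to be found in the camera images.
- paddle: Attachment to fit: green flat blade on a steel shank, 98 mm tall, 70 g, loose and upright in a caddy hole. Origin at the drive tang's lower end, z up. Upward: flat tang to z=12 (5 along x, 12.8 along y), round shank 14 in diameter to z=58, collar 20 in diameter to z=64, blade to z=98 (10 thick along x, 36 wide along y; y roughly along the row of holes). Fits equally after a half turn about z.
- paddle_blade (a point): Point on the paddle's axis in the blade, 85 mm above the tang's end: the place to grip it, across the 10 mm thickness. 13 mm below the blade's top and 21 mm above the collar.
- caddy: Fixed pale wooden block 70 x 250 x 45 mm, origin at the centre of its underside, row of three holes along its y at -80, 0 and +80 mm. Holes are 17 mm wide and 40 mm deep (floor 5 mm above the counter). Each holds an attachment; which hole holds which changes.
- unit: Mixer motor unit, standing nose up, fixed in its grey square dock (110 x 110 x 26 mm) on the counter. Origin under the dock's centre, on the collet's vertical axis; the green switch is on its -x side. Black body 72 mm in diameter to 79 mm high and a dark neck of the same width to 92 mm; the collet nut above.
- gearcase: Fixed gear case in the unit's neck, origin on the collet axis at the drive slot's floor, 80 mm above the counter; z up, axes parallel to the unit's. Carries the braked drive spindle (it does not turn) with the slot. Fully home, the paddle's tang end is here and its collar stands 4 mm above the nut. Pressing or twisting the paddle on it with 40 N damages it; 3 to 8 N is enough to feel.
- slot_mouth (a point): Centre of the drive slot's mouth in the spindle's flat top, 92 mm above the counter: 14 x 6.2 mm, 12 mm deep. Its long side lies level at a fixed but unknown angle about z, any at all, not measured: to be felt for (half a turn finds it). The paddle's tang (long side y) drops in within about 0.1 rad of it; else it rests here. The readings of this point do not tell the angle.
- nut (a joint): Ribbed aluminium collet nut with a red mark, on the unit's axis: 16-sided, 54 mm across flats (one flat faces the unit's -x at 0), 94 to 134 mm above the counter. Value in rad, growing clockwise from above; starts at 0 to 0.4, firm stop at 2.4. Jaws close 1 mm per rad, touch the shank at about 1.3, grip firmly from 2.2 to the stop. Friction 0.2 N m; it stays where left.
- nut_mouth (a point): Centre of the nut's top face, 134 mm above the counter. A funnel about 40 mm wide leads, 7 to 10 mm down, to a guide hole 15.2 mm in diameter for the 14 mm shank.
- jaw0: Collet jaw 1 of 3, small brass block inside the nut, 110 mm above the counter. Origin at the middle of its gripping face, 8.3 mm from the axis when open; its x axis points away from the collet axis.
- jaw1: Collet jaw 2 of 3, small brass block inside the nut, 110 mm above the counter. Origin at the middle of its gripping face, 8.3 mm from the axis when open; its x axis points away from the collet axis.
- jaw2: Collet jaw 3 of 3, small brass block inside the nut, 110 mm above the counter. Origin at the middle of its gripping face, 8.3 mm from the axis when open; its x axis points away from the collet axis.
- whisk: Bystander: small wire whisk attachment with a black collar, standing in the caddy, same shank and height as the paddle; origin at its lower end.
- hook: Bystander: steel dough hook attachment with a black collar, standing in the caddy, same shank, 102 mm tall; origin at its lower end.
- jar: Bystander: amber spice jar with a black cap, 44 mm in diameter, 90 mm tall, origin under its centre.
- mug: Bystander: white mug, 76 mm in diameter, 90 mm tall, origin under its centre.
Not all that is in view belongs to the job. Of the things shaped like the paddle, the green one is meant.

How it is judged:
By the outcome, as a careful person would: the job done as asked, in the order asked, and still so for the second after the job is handed in, with the robot touching nothing.
It also fails if it takes over 72 s, if anything falls off the work surface, if the arm or the gripper's body presses on something with over 40 N, if the wrist force passes 120 N, or if a joint passes its speed limit or range.

ROBOT

A 7-joint arm with a two-finger parallel gripper is mounted at the origin on the work surface. World frame = base frame: x ahead of the robot, y to its left, z up, the work surface at z = 0. Lengths are in m, angles in rad, forces in N, time in s.
With the tool pointing down it reaches from about 0.4 to 0.875 m from the base axis. Payload 6.5 kg.
Tool frame: the origin (TCP) lies at the very end of the fingers, on their centre line; the grasp point (between the pads) lies 19 mm behind it; z points along the fingers, y is the line along which they close (so a half turn about z gives the same grasp; the last joint's range is limited). The gripper opens to 85 mm and grips with 20 to 120 N. Pads are 22 mm wide; open, the fingers measure 114 mm over their backs; the gripper's body (76 mm by 85 mm) begins 54 mm behind the grasp point. The pads swing forward as they close: fully open they stand 13 mm farther back than shut.
Start: joints at [1.06, 0.536, -0.004, 1.538, 0.003, 1.067, -0.071], TCP at [0.28, -0.587, 0.231] pointing down, gripper open.
Joint ranges: [-2.7, 2.7], [-0.37, 2.16], [-1.27, 1.26], [0.24, 2.4], [-1.31, 4.45], [0.19, 1.91], [-2.76, 2.76]. Speed limits (rad/s): [2.39, 2.39, 3.14, 3.14, 3.14, 3.14, 3.14].

INTERFACE

Orientations are given as a unit quaternion [x, y, z, w].
In Python, from cell import movep, move_straight, movej, gripper_to, wait, ik, get_state, get_image, calibration, IKError, job_done gives the robot as it stands. Calls block until the motion is done:
- movep(position, orientation): joint-space move of the TCP to a pose.
- move_straight(position, frame=None, velocity=0.15): straight line of the TCP; frame=None keeps the orientation; velocity is the mean speed in m/s.
- movej(angles): joint-space move.
- gripper_to(opening, newtons=None): finger opening in m; newtons is the grip in N (None keeps the last); returns when the fingers have stopped.
- wait(seconds).
- ik(position, orientation): joint angles nearest the present ones, or None.
- get_state(): the state.
- get_image(name): name is "scene" or "top" or "wrist"; returns (picture, depth): 480x640x3 uint8, red, green, blue; 480x640 float32, m along the optical axis (not along the pixel's ray), 0 where there is no reading.
- calibration(name): a dict with "fx", "fy", "cx", "cy" (pixels), "eye" and "attitude" of the camera in the world; the wrist camera has in their place "tool_from_camera" (4x4, takes a point from camera to tool coordinates, whose origin is the TCP and whose axes are the flange's). Camera axes: x right, y down, z forward; pixel columns grow to the right and rows downward; lengths in m; the calibration is good to about 2 mm. A picture is of the moment at which its call begins: read the wrist's pose just before it. calibration takes no time and is no camera call.
A pose or a line that the arm cannot do raises IKError and nothing moves.
- job_done(): hands the job in; it is judged then, once.
The state is a dict: "clock": time; "q": joint angles; "joint_velocities": joint speeds; "tau": joint torques, N m; "position": TCP position; "orientation": TCP orientation; "ft_force": force on the tool from outside, world axes, zero at the start; "ft_torque": the same for the moment, N m; "finger_gap": finger opening in m; "grip_force": force on a finger pad.
Only numpy, scipy, OpenCV 4.12 (cv2) and the standard library are available. Lean on these libraries where they do the work, as an engineer would, in place of code of your own. Each camera call takes 0.05 s, during which the arm holds its last target. There are 200 camera calls.

## Working session

There is one attempt and no reset: what is moved stays moved. The work goes in short steps, each a Python script; the robot and the scene stay as the last script left them, time stands still between calls to the robot, and variables do not carry over. Pictures are saved under pics/ and viewed, at most 10 in all, crops included, and the job is handed in when it is done.

```bash
ls; mkdir -p pics
python3 - <<'E'
from cell import *
import cv2,numpy as np
np.set_printoptions(precision=4,suppress=True)
for n in("scene","top"):
    im,d=get_image(n); cv2.imwrite(f"pics/{n}.png",im[:,:,::-1]); np.save(f"pics/{n}_d.npy",d)
    print(n,calibration(n))
print(calibration("wrist")); print(get_state())
E
```

```text
pics
scene {'fx': 479.63237080300564, 'fy': 479.63237080300564, 'cx': 318.2556922237154, 'cy': 244.49415979464652, 'eye': array([ 1.2166, -0.249 ,  0.7766]), 'attitude': array([ 0.7572,  0.5234, -0.2307, -0.3153])}
top {'fx': 499.5389996270596, 'fy': 499.5389996270596, 'cx': 317.07330165445256, 'cy': 244.69053193447283, 'eye': array([ 0.4873, -0.002 ,  1.0949]), 'attitude': array([-0.6987,  0.7145, -0.0326,  0.0188])}
{'fx': 374.32082565797396, 'fy': 374.32082565797396, 'cx': 311.0319147789367, 'cy': 242.91496987646863, 'tool_from_camera': array([[ 0.0005, -0.9502, -0.3117,  0.0805],
       [ 1.    ,  0.0003,  0.0004, -0.0003],
       [-0.0003, -0.3117,  0.9502, -0.1415],
       [ 0.    ,  0.    ,  0.    ,  1.    ]])}
{'clock': 0.1, 'q': array([ 1.0598,  0.5371, -0.0044,  1.5387,  0.0026,  1.0673, -0.0712]), 'joint_velocities': array([ 0.0019, -0.0007, -0.0002, -0.0027,  0.    , -0.0012,  0.0027]), 'tau': array([  0.0034, -58.4569,   1.0526, -25.9779,   0.0128,   0.0046,
         0.0001]), 'position': array([ 0.2794, -0.5862,  0.2305]), 'orientation': array([ 0.9754,  0.2206, -0.0002, -0.0008]), 'ft_force': array([-0.4965,  0.2074, -1.1297]), 'ft_torque': array([-0.0151, -0.0273, -0.0263]), 'grip_force': 0.0, 'finger_gap': 0.08587424768627236}
```

View pics/top.png

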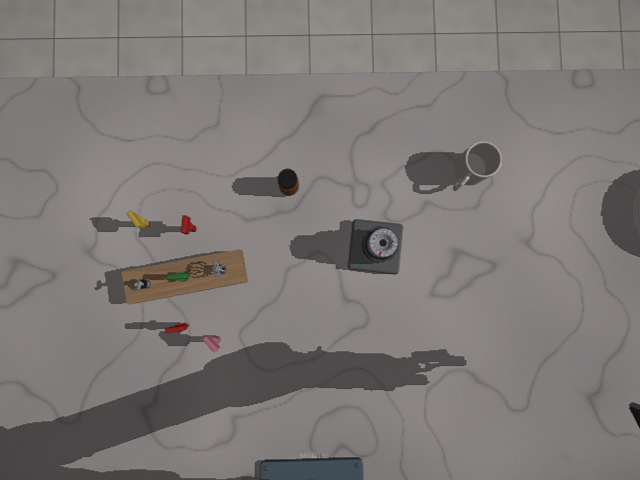

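View pics/scene.png

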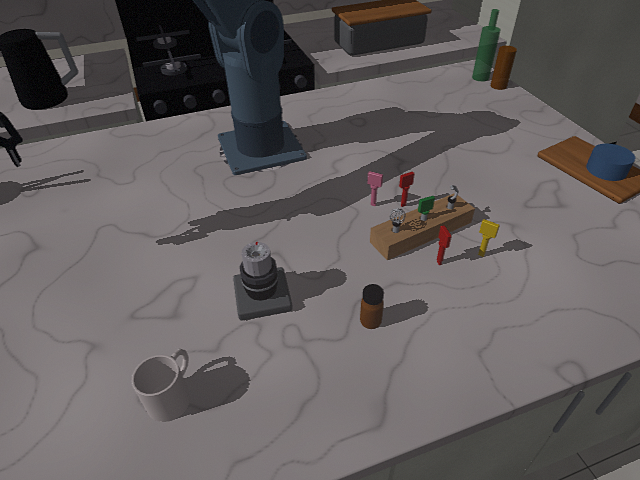

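The top view shows the green paddle in the caddy's middle hole at (178,277), and at (426,206) in the scene view.

Other things that could be taken for it:
- Red paddles at (188,225) and (177,328)
- Yellow paddle at (138,219)
- Pink paddle at (212,342)
- Whisk at (205,269)
- Hook at (140,285)

The mixer nut is at (382,242). I choose the green paddle.

```bash
cat > h.py <<'E'
from cell import *
import cv2,numpy as np
from scipy.spatial.transform import Rotation as R
np.set_printoptions(precision=4,suppress=True)
def cloud(n):
    s=get_state(); im,d=get_image(n); c=calibration(n)
    v,u=np.mgrid[:480,:640]
    P=np.stack([(u-c['cx'])/c['fx']*d,(v-c['cy'])/c['fy']*d,d],-1)
    if n=="wrist":
        T=c['tool_from_camera']; P=P@T[:3,:3].T+T[:3,3]
        P=P@R.from_quat(s['orientation']).as_matrix().T+s['position']
    else: P=P@R.from_quat(c['attitude']).as_matrix().T+c['eye']
    return im,P,d>0
def down(yaw):  # tool down; tool y axis (closing) at angle yaw in world
    y=np.array([np.cos(yaw),np.sin(yaw),0]); z=np.array([0,0,-1.]); x=np.cross(y,z)
    return R.from_matrix(np.stack([x,y,z],1)).as_quat()
def green(im):
    h=cv2.cvtColor(im,cv2.COLOR_RGB2HSV); return (h[...,0]>45)&(h[...,0]<85)&(h[...,1]>110)&(h[...,2]>40)
def rect(p): return cv2.minAreaRect(p[:,:2].astype(np.float32)*1000)
E
python3 - <<'E'
from h import *
for n in("top","scene"):
    im,P,ok=cloud(n); z=P[...,2]
    x,y=P[...,0],P[...,1]
    print(n,"table z",np.median(z[300:420,250:500]))
    g=ok&green(im)
    nl,lab,st,ce=cv2.connectedComponentsWithStats(g.astype(np.uint8))
    for i in range(1,nl):
        if st[i,4]>8:
            p=P[lab==i]; 
            if p[:,2].max()<.2: print("green",ce[i],st[i,4],p.mean(0),p.min(0),p.max(0),rect(p))
    if n=="top":
        cx,cy=P[242,382,:2]; print("nut px",P[242,382])
        U=P[ok&(np.hypot(x-cx,y-cy)<.09)]
        for a,b in((.02,.032),(.125,.14)):
            q=U[(U[:,2]>a)&(U[:,2]<b)]; print(a,len(q),q.mean(0),rect(q))
        cx,cy=P[277,178,:2]
        q=P[ok&(np.hypot(x-cx,y-cy)<.15)&(z>.038)&(z<.05)]; print("caddy",len(q),q.mean(0),rect(q))
E
```

```text
top table z -0.0012580543281256462
green [359.9  263.95] 20 [ 0.5215 -0.1147  0.0255] [ 0.517  -0.1195  0.0228] [ 0.5258 -0.1103  0.0296] ((521.361572265625, -114.89707946777344), (8.976274490356445, 8.560233116149902), 85.55923461914062)
green [178.5862 276.2414] 116 [0.5029 0.2544 0.0944] [0.4955 0.2388 0.0638] [0.51   0.2738 0.1052] ((502.7634582519531, 256.4299621582031), (34.95101547241211, 14.33813762664795), 88.5448989868164)
nut px [ 0.5633 -0.1549  0.0838]
0.02 1398 [ 0.556  -0.1443  0.0245] ((559.5226440429688, -150.39981079101562), (109.89619445800781, 109.68515014648438), 82.48944091796875)
0.125 569 [ 0.5594 -0.1504  0.1317] ((559.4898681640625, -150.2923126220703), (52.87699890136719, 54.333396911621094), 25.53147315979004)
caddy 3605 [0.5037 0.2567 0.0434] ((507.199951171875, 256.18048095703125), (247.70941162109375, 198.37733459472656), 67.69834899902344)
scene table z -0.001803504374390641
green [490.7838  27.3243] 37 [-0.1431  0.8543  0.1737] [-0.1747  0.8434  0.1646] [-0.131   0.8687  0.1891] ((-152.35760498046875, 853.3626708984375), (40.62164306640625, 23.828771591186523), 14.178117752075195)
green [480.6438  52.3699] 73 [-0.1409  0.8334  0.0938] [-0.1634  0.8264  0.0642] [-0.1213  0.8433  0.1236] ((-141.87979125976562, 833.2681274414062), (40.83775329589844, 15.390000343322754), 11.518555641174316)
green [476.24  77.76] 25 [-0.1387  0.8363  0.0033] [-0.1547  0.8274 -0.0027] [-0.1187  0.8561  0.0175] ((-133.46585083007812, 838.853271484375), (43.553165435791016, 15.279404640197754), 33.24956130981445)
green [425.1709 203.9829] 117 [0.5056 0.2559 0.0858] [ 0.3944  0.2398 -0.0027] [0.5133 0.314  0.1029] ((459.9846496582031, 288.3035888671875), (31.356767654418945, 137.44876098632812), 55.72779083251953)
```

Run:
```python
from h import *
def look(pt,yaw,name,z=.23):
    c=[(ik([*pt,z],down(yaw+k)),yaw+k) for k in(0,np.pi,-np.pi)]
    c=[x for x in c if x[0] is not None]; q,yw=min(c,key=lambda x:abs(x[0][6]))
    print(name,q,yw); movej(q); wait(.2)
    r=cloud("wrist"); cv2.imwrite(f"pics/{name}.png",r[0][:,:,::-1]); return r
im,P,ok=look((.5595,-.1503),-.13,"w_nut",.26)
z=P[...,2]; q=P[ok&(np.hypot(P[...,0]-.5595,P[...,1]+.15)<.045)&(z>.128)&(z<.142)]
print("nut top",len(q),q.mean(0),np.median(q[:,2]),rect(q),cv2.minEnclosingCircle(q[:,:2].astype(np.float32)*1000))
q=P[ok&(np.hypot(P[...,0]-.5595,P[...,1]+.15)<.1)&(z>.021)&(z<.031)]
print("dock",len(q),np.median(q[:,2]),rect(q))
np.save("pics/wnP.npy",P)
im,P,ok=look((.503,.256),.14,"w_pad")
z=P[...,2]; g=ok&green(im)&(z>.06)&(z<.12)
p=P[g]; t=p[p[:,2]>.098]
print("green",len(p),p.mean(0),p[:,2].max(),rect(p)); print("top",len(t),t.mean(0),rect(t))
q=P[ok&(np.hypot(P[...,0]-.503,P[...,1]-.256)<.15)&(z>.042)&(z<.048)]; print("caddy",len(q),np.median(q[:,2]),rect(q))
np.save("pics/wpP.npy",P)
cv2.imwrite("pics/both.png",np.hstack([cv2.resize(cv2.imread(f"pics/{n}.png")[60:420,140:500],(400,400)) for n in("w_nut","w_pad")]))
print(get_state()['clock'])
```

```text
w_nut [ 0.4809  0.4157 -0.3911  1.6833  0.1757  1.0773 -0.0937] -0.13
nut top 3352 [ 0.5585 -0.1473  0.1321] 0.13253368409891852 ((558.4339599609375, -147.97947692871094), (54.11515426635742, 54.09589385986328), 47.571868896484375) ((558.1900634765625, -147.95541381835938), 27.665327072143555)
dock 5105 0.024580377997298425 ((558.6897583007812, -147.05548095703125), (107.99016571044922, 108.55455780029297), 82.34015655517578)
w_pad [-0.0907  0.4615 -0.607   1.7439  0.3007  1.0304 -0.6652] 0.14
green 718 [0.5013 0.261  0.0953] 0.10335911758032779 ((501.533935546875, 260.504638671875), (18.457515716552734, 35.11771774291992), 19.688356399536133)
top 576 [0.5017 0.2607 0.1016] ((501.8946228027344, 260.1769714355469), (9.960017204284668, 35.57649230957031), 1.8386569023132324)
caddy 19072 0.04381875394290673 ((504.5345458984375, 265.1852722167969), (253.73460388183594, 199.5467529296875), 64.60813903808594)
4.1083
```

View pics/both.png

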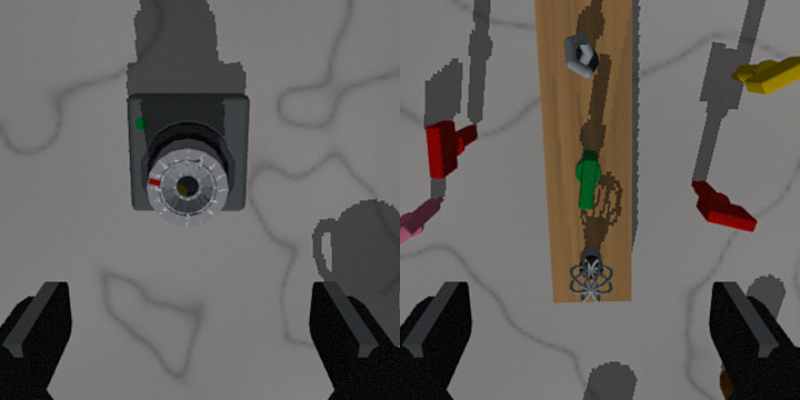

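Crop check: the green flat paddle stands in the middle hole between the whisk and the hook, and both are clear of the fingers. Its blade top is at z≈0.103, as expected. The nut is 54 mm across and its mouth is open. Grasping now.

Run:
```python
from h import *
o=down(.032); p=[.5020,.2595]
gripper_to(.045,60)
movep([*p,.15],o); move_straight([*p,.074],velocity=.1)
s=get_state(); print(s['position'],s['ft_force'])
gripper_to(0.0,60); s=get_state(); print("gap",s['finger_gap'],s['grip_force'],s['ft_force'],s['ft_torque'])
f0=s['ft_force']
if s['finger_gap']>.007:
    move_straight([*p,.10],velocity=.06); print(get_state()['ft_force'])
    move_straight([*p,.245],velocity=.15); wait(.2); s=get_state(); print(s['finger_gap'],s['ft_force'],s['q'],s['clock'])
    im,P,ok=cloud("wrist"); cv2.imwrite("pics/held.png",im[:,:,::-1])
    g=ok&green(im); T=R.from_quat(s['orientation']).as_matrix()
    t=(P[g]-s['position'])@T; print(len(t),t.min(0),t.max(0),np.median(t,0))
```

```text
[0.5025 0.2598 0.0746] [0.3949 1.3016 1.2303]
gap 0.009012776474677882 59.925466775894165 [-2.339  -0.5995  5.9416] [-0.2004  0.4662 -0.0033]
[-0.6542 -0.5673 -1.1011]
0.008714740370217714 [-0.0041 -0.0304 -0.3957] [-0.1065  0.4428 -0.5926  1.7281  0.2779  1.0571 -0.7606] 8.2167
2647 [-0.2469 -0.0121 -0.0297] [0.0191 0.0075 0.245 ] [ 0.007   0.0004 -0.0269]
```

View pics/held.png

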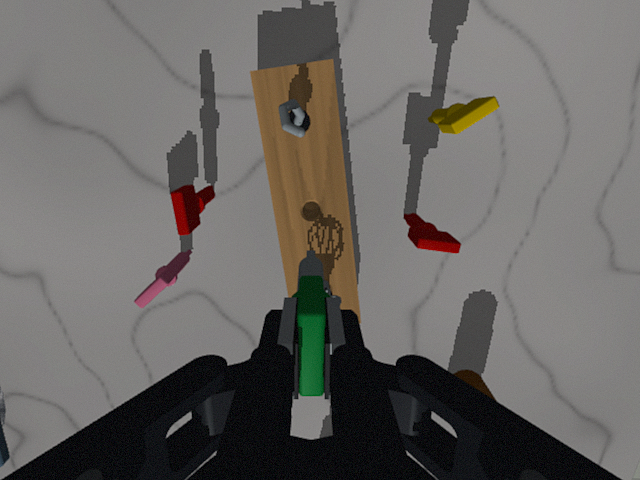

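Held between the fingers and clear of the caddy: the blade is at (312,335) and the shank tip shows at (311,265). Next I measure its offset in the hand and go above the collet.

Run:
```python
from h import *
s=get_state(); im,P,ok=cloud("wrist"); T=R.from_quat(s['orientation']).as_matrix()
g=ok&green(im); t=(P[g]-s['position'])@T
top=t[(t[:,2]<-.024)&(t[:,2]>-.05)&(abs(t[:,0])<.04)]; print("blade top",len(top),top.min(0),top.max(0),top.mean(0),np.percentile(top[:,0],[1,99]),rect(top))
p=[.559,-.149]
q=ik([*p,.245],down(-1.63)); print(q)
q2=ik([*p,.245],down(-1.63+np.pi)); print(q2)
if q is None or abs(q[6]+1.6)>.4: print("J7?")
else:
    movej(q); move_straight([*p,.20],velocity=.12); wait(.2); s=get_state()
    print(s['position'],s['ft_force'],s['ft_torque'],s['clock'])
    for z in(.195,.190):
        move_straight([*p,z],velocity=.05); s=get_state(); print(s['position'],s['ft_force'],s['ft_torque'],s['clock'])
```

```text
blade top 2151 [-0.0176 -0.0041 -0.0293] [ 0.0189  0.0054 -0.024 ] [ 0.0023  0.0005 -0.027 ] [-0.0163  0.0183] ((0.6485576629638672, 0.5064764022827148), (36.471046447753906, 9.517788887023926), 0.5378115773200989)
[ 0.3341  0.409  -0.1984  1.7106  0.0915  1.0311 -1.5255]
[ 0.752   0.516  -0.7811  1.6856  0.399   1.1066  1.3654]
[ 0.5596 -0.149   0.2009] [0.5269 0.1121 0.3229] [ 0.085  -0.0494 -0.0145] 10.5667
[ 0.5605 -0.1493  0.1967] [-1.083   0.9542  9.3176] [ 0.0701  0.1992 -0.0092] 10.8167
[ 0.5626 -0.1495  0.1953] [-5.4839  2.7187 30.149 ] [ 0.3261  1.3419 -0.0392] 11.0667
```

```bash
cat >> h.py <<'E'
def descend(p,z,zmin,dz=.0015,fmax=7,g=.00025,v=.03,log=True):
    """Lower stepwise; shift sideways along the felt side force; stop at fmax."""
    p=np.array(p,float); n=0
    while z>zmin+1e-6:
        z=max(z-dz,zmin); move_straight([*p,z],velocity=v); s=get_state(); f=s['ft_force']
        if log: print(f"{z:.4f}",s['position'],f,s['ft_torque'],round(s['clock'],2))
        if f[2]>fmax or abs(f[:2]).max()>12:
            n+=1; z+=dz
            p=p+np.clip(g*f[:2],-.001,.001)
            if n>=4: break
        else:
            if np.hypot(*f[:2])>1.5: p=p+np.clip(g*f[:2],-.0007,.0007)
    return p,z
E
python3 - <<'E'
from h import *
move_straight([.559,-.149,.200],velocity=.05); move_straight([.557,-.1475,.200],velocity=.05)
wait(.1); print(get_state()['position'],get_state()['ft_force'])
p,z=descend([.557,-.1475],.198,.186); print(p,z)
E
```

```text
[ 0.5568 -0.1474  0.1996] [ 0.6595  0.0184 -0.1459]
0.1965 [ 0.5575 -0.1476  0.1968] [ 0.555  -0.3099  2.5866] [-0.0592 -0.0586 -0.0443] 12.03
0.1950 [ 0.5578 -0.1476  0.196 ] [-0.1518  0.8988  6.6837] [0.0449 0.1433 0.0198] 12.28
0.1935 [ 0.5582 -0.1478  0.194 ] [ 3.9633 -0.1258  1.349 ] [-0.2373 -0.9765 -0.0783] 12.53
0.1920 [ 0.5582 -0.1477  0.1919] [ 3.4645 -1.6878  0.2908] [-0.3786 -1.1338  0.0677] 12.78
0.1905 [ 0.5583 -0.148   0.1902] [ 3.3376 -0.4667 -1.0257] [-0.2822 -0.9698 -0.0279] 13.03
0.1890 [ 0.5586 -0.148   0.1886] [ 1.4445 -0.7024 -0.5381] [-0.1815 -0.5788  0.0028] 13.28
0.1875 [ 0.5589 -0.1481  0.1871] [ 0.6318 -1.3981 -2.1981] [-0.0843 -0.273   0.0295] 13.53
0.1860 [ 0.5591 -0.1485  0.1857] [ 0.5081  0.0739 -0.9563] [-0.0186  0.0137  0.0399] 13.78
[ 0.5596 -0.1486] 0.186
```

It dropped into the guide hole. Next I lower it until the tang rests on the spindle.

Run:
```python
from h import *
p,z=descend([.5596,-.1486],.186,.165,dz=.003,v=.05,log=False); s=get_state(); print(p,z,s['position'],s['ft_force'],s['clock'])
p,z=descend(p,z,.150,dz=.001,fmax=4.5)
print(p,z,get_state()['q'])
```

```text
[ 0.5593 -0.149 ] 0.165 [ 0.5591 -0.149   0.1648] [-1.1388 -0.866  -1.6169] 15.5333
0.1640 [ 0.5593 -0.1489  0.164 ] [-0.7374 -0.5578 -0.5085] [-0.029  -0.0092  0.0179] 15.78
0.1630 [ 0.5592 -0.149   0.163 ] [ 0.1556  0.6366 -0.7137] [-0.0135 -0.0005  0.0174] 16.03
0.1620 [ 0.5592 -0.1489  0.1619] [-0.5769 -0.9023 -2.0133] [-0.0152  0.0224 -0.034 ] 16.28
0.1610 [ 0.5594 -0.149   0.1612] [0.0786 0.8287 1.8034] [-0.0348  0.0427  0.0487] 16.53
0.1600 [ 0.5597 -0.149   0.161 ] [-1.0947  1.2619  8.6183] [0.1411 0.5674 0.0431] 16.78
0.1600 [ 0.5596 -0.1489  0.161 ] [-1.3564  0.4648  6.8063] [-0.0391  0.412  -0.0112] 17.03
0.1600 [ 0.5594 -0.1489  0.161 ] [-1.2398 -0.3182  6.5876] [-0.1105  0.2355 -0.0432] 17.28
0.1600 [ 0.5594 -0.1489  0.161 ] [-1.3397 -1.0107  6.5225] [-0.0917  0.0599 -0.0292] 17.53
[ 0.558  -0.1489] 0.161 [ 0.3238  0.5077 -0.1876  1.7845  0.1205  0.8581 -1.5496]
```

Run:
```python
from h import *
p=np.array([.5588,-.1489]); zc=.160; yaw=-1.63
for i in range(27):
    yaw+=.12; movep([*p,zc],down(yaw)); s=get_state(); f=s['ft_force']; t=s['ft_torque']
    print(round(yaw,3),s['position'],f,round(t[2],3),round(s['q'][6],3),round(s['clock'],2))
    if f[2]<2 and s['position'][2]<.1606: print("drop?"); break
    if f[2]>12 or abs(t[2])>.8: print("abort"); break
    zc=float(np.clip(zc+.00007*(f[2]-6),.1585,.161)); p=p+np.clip(.00015*f[:2],-.0004,.0004)
print(p,zc,yaw)
```

```text
-1.51 [ 0.5597 -0.149   0.161 ] [-0.3509  0.5338  7.4954] 0.072 -1.444 17.78
-1.39 [ 0.5597 -0.1489  0.161 ] [-0.2275  0.3536  6.177 ] 0.078 -1.339 18.03
-1.27 [ 0.5597 -0.1488  0.1611] [-0.4037  0.4729  5.2947] 0.036 -1.235 18.28
-1.15 [ 0.5596 -0.1487  0.161 ] [-0.4876  0.1947  5.8386] 0.036 -1.13 18.53
-1.03 [ 0.5595 -0.1486  0.161 ] [-0.8056 -0.9806  5.7849] 0.009 -1.025 18.78
-0.91 [ 0.5594 -0.1486  0.161 ] [-1.1663  1.4049  6.701 ] 0.027 -0.92 19.03
-0.79 [ 0.5592 -0.1484  0.161 ] [-0.1389 -0.1981  6.2007] 0.022 -0.816 19.28
-0.67 [ 0.5591 -0.1483  0.161 ] [-0.5679  0.791   5.1805] 0.049 -0.711 19.53
-0.55 [ 0.559  -0.1482  0.1609] [-0.4198  1.778   6.4068] -0.035 -0.607 19.78
-0.43 [ 0.5589 -0.148   0.1609] [-1.1934  0.2275  6.0443] -0.004 -0.503 20.03
-0.31 [ 0.5587 -0.1479  0.1608] [-1.5263  1.0846  4.8376] -0.006 -0.399 20.28
-0.19 [ 0.5585 -0.1479  0.1606] [-0.3761  0.6187  4.5598] 0.025 -0.297 20.53
-0.07 [ 0.5579 -0.1477  0.1598] [2.0703 0.3305 1.5993] 0.048 -0.195 20.78
drop?
[ 0.5577 -0.148 ] 0.15989647186794442 -0.0699999999999994
```

Run:
```python
from h import *
p,z=descend([.558,-.148],.160,.1445,dz=.001,fmax=6)
print(p,z)
```

```text
0.1590 [ 0.558  -0.1476  0.1588] [1.2249 1.5738 0.9377] [ 0.5297 -0.3808  0.0798] 21.03
0.1580 [ 0.5582 -0.1475  0.1578] [0.9436 1.8374 0.9287] [ 0.4948 -0.1844  0.0575] 21.28
0.1570 [ 0.5583 -0.1473  0.1569] [-0.4395  1.0992  2.8155] [0.2986 0.1303 0.0563] 21.53
0.1560 [ 0.5584 -0.1472  0.156 ] [-0.6476  1.4405  3.3362] [0.3703 0.3023 0.0584] 21.78
0.1550 [ 0.5583 -0.1471  0.1551] [-0.8061  0.8015  3.3979] [0.1627 0.3501 0.0124] 22.03
0.1540 [ 0.5584 -0.1471  0.1541] [-1.3999  0.4895  5.6369] [0.1757 0.3679 0.0589] 22.28
0.1530 [ 0.5584 -0.1471  0.1532] [-1.3275  1.7307  5.6157] [0.1401 0.4153 0.0778] 22.53
0.1520 [ 0.5583 -0.1469  0.1524] [-1.0406  0.7201  6.7149] [-0.0466  0.3669  0.0564] 22.78
0.1520 [ 0.5582 -0.1469  0.1524] [-0.7761  0.5476  5.5285] [-0.1074  0.2591  0.0831] 23.03
0.1510 [ 0.5582 -0.1469  0.1515] [-0.1827 -0.6042  6.8083] [-0.0931  0.3816  0.1293] 23.28
0.1510 [ 0.5583 -0.1469  0.1516] [-0.8303 -0.2704  7.3034] [0.0019 0.279  0.1   ] 23.53
0.1510 [ 0.5582 -0.1469  0.1516] [-1.3432  1.5121  6.5719] [0.003  0.2197 0.0691] 23.78
[ 0.5572 -0.146 ] 0.152
```

Run:
```python
from h import *
p=[.558,-.1468]
for y in(-.03,.0,.03):
    movep([*p,.1515],down(y)); s=get_state(); print(y,s['position'],s['ft_force'],s['ft_torque'])
    if s['ft_torque'][2]<0.02: break
p,z=descend(p,.1515,.1445,dz=.001,fmax=7.5)
print(p,z)
```

```text
-0.03 [ 0.5581 -0.1471  0.1514] [-0.2732 -0.3182  3.1282] [ 0.1024 -0.0078 -0.0099]
0.1505 [ 0.558  -0.147   0.1503] [-0.0825 -0.2786  1.2609] [-0.1415 -0.145   0.0328] 24.28
0.1495 [ 0.558  -0.1469  0.1494] [0.7844 0.2486 1.2121] [-0.096  -0.1571  0.0081] 24.53
0.1485 [ 0.5582 -0.1469  0.1492] [-0.2215  0.4255  7.0503] [-0.0722  0.4074  0.035 ] 24.78
0.1475 [ 0.5584 -0.1468  0.1491] [-4.2583  0.141  15.6713] [ 0.0111  1.055  -0.0337] 25.03
0.1475 [ 0.558  -0.1469  0.1491] [-0.8411 -0.561  12.253 ] [-0.0427  0.4533  0.0041] 25.28
0.1475 [ 0.558  -0.1469  0.1491] [-1.1862  0.5237 12.8614] [0.0291 0.3822 0.0067] 25.53
0.1475 [ 0.5579 -0.1469  0.1491] [-0.3075  0.4815 10.8745] [-0.0492  0.2401 -0.0076] 25.78
[ 0.5564 -0.1467] 0.1485
```

Run:
```python
from h import *
move_straight([.558,-.1469,.149],velocity=.02); wait(.1); print(get_state()['ft_force'])
gripper_to(.045); s=get_state(); print(s['position'],s['ft_force'],s['finger_gap'])
move_straight([.558,-.1469,.26],velocity=.15); gripper_to(.085,60); wait(.1)
im,P,ok=cloud("wrist"); cv2.imwrite("pics/home.png",cv2.resize(im[100:400,160:480,::-1],(640,600)))
C=np.array([.5577,-.1487])
g=ok&green(im)&(P[...,2]>.13); p=P[g]; print("blade",len(p),p[:,2].max(),rect(p[p[:,2]>p[:,2].max()-.006]))
q=P[ok&(np.hypot(P[...,0]-.558,P[...,1]+.148)<.04)&(abs(P[...,2]-.133)<.004)]; c=cv2.minEnclosingCircle(q[:,:2].astype(np.float32)*1000); print("nut",len(q),c)
h=cv2.cvtColor(im,cv2.COLOR_RGB2HSV); r=ok&((h[...,0]<8)|(h[...,0]>172))&(h[...,1]>140)&(np.hypot(P[...,0]-.558,P[...,1]+.148)<.04)&(P[...,2]>.09)
m=P[r]; d=m.mean(0)[:2]-np.array(c[0])/1000; print("mark",len(m),m.mean(0),np.arctan2(d[1],d[0]),"nut est",np.pi-.131-np.arctan2(d[1],d[0])); print(get_state()['clock'])
```

```text
[-0.9667  0.3039  4.937 ]
[ 0.5578 -0.1469  0.1488] [-0.2429  0.3147  1.2803] 0.04498939267198631
blade 934 0.17905206972207893 ((558.0361938476562, -147.95252990722656), (35.93247985839844, 9.579761505126953), 88.60026550292969)
nut 2795 ((558.3438110351562, -147.97515869140625), 27.682132720947266)
mark 372 [ 0.5555 -0.1331  0.3145] 1.7615973238670783 nut est 1.2489953297227145
28.0917
```

View pics/home.png

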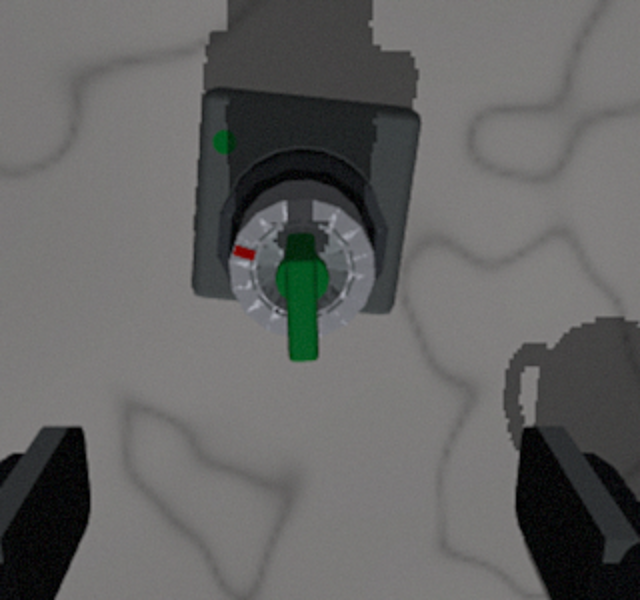

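The picture shows the paddle home, with the blade top at z=0.179 against 0.178 expected. The red mark is at (243,253), about 0.05–0.1 rad past −x. Now to the nut.

Run:
```python
from h import *
p=np.array([.558,-.1483]); yaw=1.37
q=ik([*p,.26],down(yaw)); print(q)
movej(q); move_straight([*p,.113],velocity=.12); s=get_state(); print(s['position'],s['ft_force'],s['q'])
gripper_to(.03,60); s=get_state(); print("gap",s['finger_gap'],s['grip_force'],s['ft_force'],s['ft_torque'])
if .045<s['finger_gap']<.065:
  for i in range(14):
    step=.25 if i<8 else .08
    yaw-=step; movep([*p,.113],down(yaw)); s=get_state(); f=s['ft_force']; t=s['ft_torque']
    y=R.from_quat(s['orientation']).as_matrix()[:,1]
    print(round(yaw,3),round(np.arctan2(y[1],y[0]),3),s['position'],f,t,round(s['q'][6],2),round(s['finger_gap'],4),round(s['clock'],2))
    if abs(t[2])>2.5 or abs(f).max()>25: print("stop"); break
    p=p+np.clip(.0001*f[:2],-.0004,.0004)
```

```text
[ 0.8315  0.5389 -0.9062  1.6682  0.4561  1.1609  1.1776]
[ 0.5586 -0.1484  0.1138] [-0.5245 -0.3845 -0.1074] [ 0.7458  0.7088 -0.7873  1.7871  0.6233  0.9115  1.0504]
gap 0.0523319642312516 61.72334169968963 [-2.6098 -0.8014  7.3694] [-0.2603  0.6043 -0.0003]
1.12 1.12 [ 0.5582 -0.1489  0.1141] [-2.8226 -1.0379  7.4314] [-0.3085  0.6094 -0.2346] 0.83 0.0526 31.37
0.87 0.872 [ 0.5581 -0.149   0.114 ] [-2.2621 -1.2457  7.2512] [-0.3013  0.5584 -0.2082] 0.62 0.0525 31.69
0.62 0.622 [ 0.558  -0.1491  0.114 ] [-2.35   -0.5416  8.5833] [-0.2547  0.4704 -0.1856] 0.41 0.0524 32.01
0.37 0.372 [ 0.5579 -0.1491  0.1141] [-1.1847 -1.293   8.3907] [-0.2878  0.4935 -0.1731] 0.19 0.0526 32.33
0.12 0.122 [ 0.5577 -0.1492  0.1141] [-1.5854 -1.7776  8.3429] [-0.2963  0.4045 -0.1803] -0.02 0.0525 32.64
-0.13 -0.127 [ 0.5576 -0.1491  0.114 ] [-1.4685 -0.6061  7.7611] [-0.0796  0.4863 -0.1109] -0.23 0.0524 32.96
-0.38 -0.377 [ 0.5575 -0.1491  0.1141] [-0.7799 -0.7221  7.8432] [-0.009   0.4864 -0.169 ] -0.44 0.0529 33.27
-0.63 -0.627 [ 0.5574 -0.149   0.1141] [-0.1405  0.0076  8.5383] [ 0.0459  0.4839 -0.0945] -0.65 0.0527 33.59
-0.71 -0.707 [ 0.5574 -0.149   0.1141] [-1.2161 -0.0889  7.6046] [ 0.1001  0.4606 -0.1091] -0.72 0.0529 33.84
-0.79 -0.787 [ 0.5573 -0.149   0.114 ] [-1.667  -0.6533  7.2134] [ 0.1166  0.4679 -0.1148] -0.79 0.0524 34.09
-0.87 -0.864 [ 0.5583 -0.1482  0.114 ] [3.6615 1.5292 5.9702] [ 0.578  -0.5064  0.424 ] -0.85 0.0526 34.34
-0.95 -0.945 [ 0.5602 -0.1469  0.1141] [6.8752 3.9725 1.65  ] [ 0.9775 -1.6588 -0.0622] -0.92 0.0523 34.59
-1.03 -1.022 [ 0.562  -0.146   0.1141] [10.6049  4.7075 -1.4523] [ 1.0731 -2.2525  0.6653] -0.99 0.0523 34.84
-1.11 -1.103 [ 0.5621 -0.1465  0.1142] [ 9.4439  3.4142 -0.4998] [ 0.4642 -2.1579  0.6913] -1.06 0.0525 35.09
```

The side force rises past yaw −0.87, so the nut has probably reached its stop. I'll release, rise and check the mark.

Run:
```python
from h import *
gripper_to(.085); s=get_state(); p=s['position']; print(p,s['ft_force'])
move_straight([.5585,-.148,.118],velocity=.05);move_straight([.5585,-.148,.26],velocity=.15)
o=down(-.03); movep([.558,-.1469,.26],o); wait(.1)
im,P,ok=cloud("wrist"); cv2.imwrite("pics/after.png",cv2.resize(im[100:400,160:480,::-1],(640,600)))
g=ok&green(im)&(P[...,2]>.13); b=P[g]; print("blade",b[:,2].max(),rect(b[b[:,2]>b[:,2].max()-.006]))
h=cv2.cvtColor(im,cv2.COLOR_RGB2HSV); r=ok&((h[...,0]<8)|(h[...,0]>172))&(h[...,1]>140)&(np.hypot(P[...,0]-.558,P[...,1]+.148)<.035)&(abs(P[...,2]-.13)<.012)
m=P[r]; print("mark",len(m))
if len(m): d=m.mean(0)[:2]-[.5583,-.148]; print(m.mean(0),"nut est",np.pi-.131-np.arctan2(d[1],d[0]),get_state()['clock'])
```

```text
[ 0.557  -0.1484  0.1127] [-0.2963 -0.1238  0.369 ]
blade 0.17862851748853392 ((558.4784545898438, -147.48995971679688), (9.940627098083496, 35.992252349853516), 0.42404311895370483)
mark 49
[ 0.5764 -0.1354  0.1336] nut est 2.400369605391755 37.9583
```

View pics/after.png

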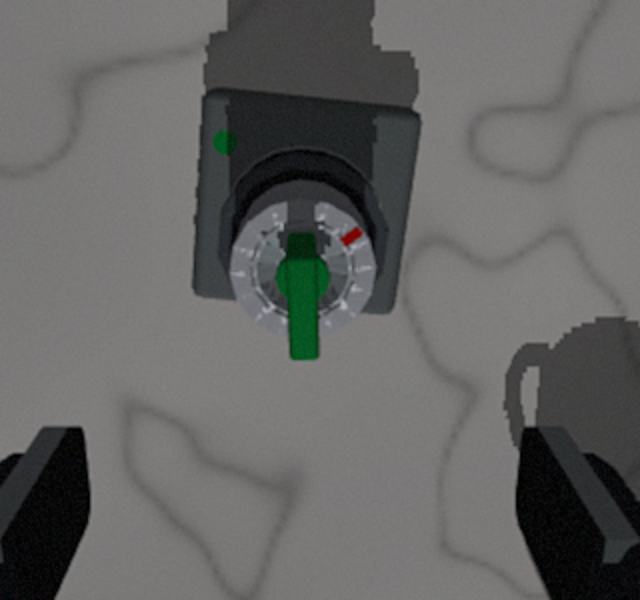

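The red mark is now at (352,236), so the nut reads about 2.40 rad, which is its stop. The paddle is still home and the gripper is clear.

```bash
python3 -c "
from cell import *
print(job_done())"
```

```text
the job is handed in; nothing more can be done
None
```

The green paddle is seated fully home in the collet, the nut is turned clockwise to its stop (about 2.4 rad, read from the red mark), the gripper is clear, and the job was handed in at about 38 s; in hunting for the guide hole I briefly pressed with 30 N on the nut's funnel (limit 40 N).

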